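# Raise the router cutter by one turn of the lift wheel

## Task

Raise the router cutter by one step: push the lift wheel round by its upright handle, clockwise seen from above, through exactly one full turn, so that the handle stands again where it began, then come away from it. Only push the handle with the fingertips or the outside of the fingers, gently and without gripping it; keep off the cutter and leave the loose things on the bench where they lie.

Things in the scene. Friction and masses are not known exactly. Their poses are not given: they have to be found in the camera images.
- lift_wheel (a joint): Turn of the dark steel hand wheel, rad. It grows as the wheel turns clockwise seen from above; one turn is 6.283. It may start anywhere from -2.5 to 2.5. There is no stop or detent near; the wheel stays where it is left (friction about 0.25 N m, so about 4 N at the handle) and each clockwise turn raises the cutter 4 mm.
- wheel_axis (a point): Point on the wheel's upright axis, level with the middle of the rim, 43 mm above the bench. The wheel lies flat: rim of 140 mm mean diameter, round bar 14 mm thick (rim top 50 mm above the bench), three spokes, hub 38 mm in diameter with a nut (top 58 mm above the bench). Axes as lift_plate.
- handle_mid (a point): Middle of the wheel's one upright black handle: a round post 24 mm in diameter at the rim, at the end of a spoke, 70 mm from the wheel's axis. It revolves on its own upright pin, as crank handles do, and runs from 48 mm to 102 mm above the bench; this point is 75 mm above the bench.
- lift_plate: Fixed aluminium plate, 235 x 330 x 8 mm, screwed to the bench, that carries wheel and cutter. Origin on the wheel's axis at bench height, z up; the plate reaches 100 mm from the axis to its -y side, 230 mm to its +y side and 117 mm either way in x.
- handle: The handle (see handle_mid); origin at the centre of its foot, 48 mm above the bench.
- cutter: Steel router cutter, 32 mm in diameter, upright in the plate 160 mm from the wheel's axis (along the plate's +y), standing about 40 mm above the plate. Sharp: not to be touched. Origin on its axis near the plate's top; it rises as the wheel turns clockwise.
- ply_stack: Loose bystander: two plywood blanks with one round end, glued together, 155 x 88 x 36 mm. Origin under its square part.
- tape_measure: Loose bystander: yellow and black tape measure, 85 x 42 x 62 mm. Origin under its centre.
- collet_wrench: Loose bystander: steel wrench 170 mm long lying flat. Origin under its middle.
- push_block: Loose bystander: wooden push block 130 x 70 mm with a bow handle, 61 mm high. Origin under its centre.

How it is judged (in metres and radians):
On the way:
1. the fingers push on the handle when it stands on the far side of the wheel from where it began (about half a turn) (distance of handle_mid from where it was at the start of the episode above 0.12 m and contact force between the fingers and handle above 0.3 N).
At the end, for the whole second after the job is handed in: The wheel is at rest, turned clockwise by one turn and no more turns, with its handle within 15 mm (about 12 degrees) of where it stood at the start; the four loose things lie within 15 mm of where they were (distance of each of handle_mid, ply_stack, tape_measure, collet_wrench, push_block from where it was at the start of the episode below 0.015 m and value of joint lift_wheel between 3.2 and 9.4 rad and velocity of joint lift_wheel between -0.05 and 0.05 rad/s); the robot touches nothing.
It fails at once if the handle is gripped or pushed hard (more than 35 N between fingers and handle) (contact force between the fingers and handle above 35 N).
It fails at once if the wheel is turned more than a turn and a quarter from its start (cutter more than 5 mm from its starting height) (distance of cutter from where it was at the start of the episode above 0.005 m).
It fails at once if the robot touches the cutter (more than 1 N) (contact force between any of the fingers, the arm and cutter above 1 N).
It fails at once if a loose thing is shifted or lifted by more than 15 mm (distance of any of ply_stack, tape_measure, collet_wrench, push_block from where it was at the start of the episode above 0.015 m).
It also fails if it takes over 54 s, if anything falls off the work surface, if the arm or the gripper's body presses on something with over 40 N, if the wrist force passes 120 N, or if a joint passes its speed limit or range.

## Robot

A 7-joint arm with a two-finger parallel gripper is mounted at the origin on the work surface. World frame = base frame: x ahead of the robot, y to its left, z up, the work surface at z = 0. Lengths are in mm, angles in rad, forces in N, time in s.
With the tool pointing down it reaches from about 400 to 850 mm from the base axis. Payload 6.9 kg.
Tool frame: the origin (TCP) lies on the centre line of the jaws, within the pads' length; the fingertips stand 14 mm ahead of it and the grasp point (between the pads) lies 5 mm behind it; z points along the fingers, y is the direction in which the jaws open and shut (so a half turn about z gives the same grasp; the last joint's range is limited). The gripper opens to 85 mm and grips with 20 to 120 N. Pads are 22 mm wide; open, the fingers measure 114 mm over their backs; the gripper's body (76 mm by 85 mm) begins 54 mm behind the grasp point. The pads swing forward as they close: fully open they stand 13 mm farther back than shut.
Start: joints at [-1.071, 0.507, -0.238, 1.5, 0.126, 1.149, -0.155], TCP at [240.407, 576.902, 245.275] pointing down, gripper open.
Joint ranges: [-3.08, 3.08], [-0.24, 2.05], [-1.43, 1.35], [0, 2.5], [-1.52, 4.66], [0.17, 1.96], [-2.89, 2.89]. Speed limits (rad/s): [2.39, 2.39, 3.14, 3.14, 3.14, 3.14, 3.14].

## Interface

Orientations are given as a unit quaternion [x, y, z, w].
In Python, from plant import observe, read_camera, camera_model, bot, spotter gives the robot as it stands. The module is installed in compiled form; this text tells all that it offers.
- The arm moves only by the tool move_arm, never from a script. Its argument "rows" is a list that holds one entry, the list of rows, each a list of 5 numbers: the shift along the tool's x, y, z in m, then the turn about the tool's z in degrees, then the opening, from 0 (shut) to 1 (fully open). A call has exactly 8 rows; each row is the pose to reach, as a shift and turn from the pose commanded when the call began, along the tool's axes at that moment; what a row does not reach only later rows make up. A row lasts 1/12 s, in which the tool goes at most 41.7 mm and 7.16 degrees, less where a joint would pass 70% of its speed; a pose out of reach is approached as far as the arm can. A call with a gripper value outside its range is refused whole. The fingers move at their own pace and stop on an object; "newtons" is the grip in N (left out, the last holds). Time passes only in rows, so rows that repeat a pose let the fingers close, or fill a call up. It gives the time, the measured TCP pose, the force and the opening at its end, in the units of the state.
- observe(): the state, without advancing time (a new reading comes with each control period).
- read_camera(name): name is "scene" or "side" or "wrist"; returns (picture, depth): 480x640x3 uint8, blue, green, red; 480x640 float32, mm along the optical axis (not along the pixel's ray), 0 where there is no reading.
- camera_model(name): a dict with "K" (3x3 intrinsics, pixels), "camera_from_world" (4x4, takes a point from world to camera coordinates). Camera axes: x right, y down, z forward; pixel columns grow to the right and rows downward; lengths in mm; the calibration is good to about 2 mm. The wrist camera is an equidistant fisheye: a pixel r from the principal point sees the ray r / f radians off the axis. A picture is of the moment at which its call begins: read the wrist's pose just before it. camera_model takes no time and is no camera call; for the wrist camera it gives the pose at the moment of the call.
- bot.sign_off(): hands the job in, once; it reports no verdict.
Trained networks look in the newest picture that a camera, given by its name, has taken for a name from the list of things; names that differ only in an ending like _2 or _b are one class to them, and where a whole thing is asked for, a point or a joint stands for the part that bears it (a point fixed in the world has none). Each returns a list of dicts, best first, with "confidence" (0 to 1); they miss things now and then, are a little off and sometimes report something else, mostly with a low value. They report only what shows in the picture. A call takes as long as a camera call.
- spotter.boxes_of(thing, camera): "xyz" ([x, y, z] in mm, in world coordinates, good to about 4 mm: the middle of the surface that is visible of it).
- spotter.outline_of(thing, camera): "region" (480x640 bool, what is visible of it).
- spotter.landmark_of(thing, camera): "xyz" ([x, y, z] in mm, in world coordinates, good to about 4 mm: a listed point, or the origin of a listed thing).
The state is a dict: "clock": time; "q": joint angles; "qd": joint speeds; "effort": joint torques, N m; "ee_pos": TCP position; "orientation": TCP orientation; "contact_force": force on the tool from outside, world axes, zero at the start; "torque": the same for the moment, N m; "opening": opening from 0.0 (shut) to 1.0 (fully open).
Only numpy, scipy, OpenCV 4.12 (cv2) and the standard library are available. Lean on these libraries where they do the work, as an engineer would, in place of code of your own. Each camera call takes 0.05 s, during which the arm holds its last target. There are 200 camera calls.

## Working session

There is one attempt and no reset: what is moved stays moved. The work goes in short steps, Python scripts to look and compute and a tool call to move; the robot and the scene stay as the last step left them, time stands still between calls to the robot, and variables do not carry over. Pictures are saved under pics/ and viewed, on a budget of 10 in all, crops included, one or two more only if the job needs it, and the job is handed in when it is done.

Besides the shell and the picture viewer there is one more tool, called as name([rows], argument=value, ...), one row to a line, values as JSON. move_arm: Moves the arm, as the interface text tells. Its arguments: {"type":"object","properties":{"rows":{"type":"array","items":{"type":"array","items":{"type":"array","items":{"type":"number"}}}},"newtons":{"type":"number"}},"required":["rows"]}

```bash
mkdir -p pics; ls
python3 - <<'E'
from plant import observe, read_camera, camera_model, bot, spotter
import cv2,numpy as np
s=observe();print({k:np.round(s[k],3) for k in('clock','q','ee_pos','orientation','contact_force','opening')})
ims=[]
for c in('scene','side'):
    p,d=read_camera(c);ims.append(p)
    for t in('wheel_axis','handle_mid','lift_plate','handle','cutter','ply_stack','tape_measure','collet_wrench','push_block'):
        r=spotter.landmark_of(t,c)
        print(c,t,[(np.round(x['xyz'],0),round(x['confidence'],2)) for x in r[:2]])
cv2.imwrite('pics/a.png',ims[0]);cv2.imwrite('pics/b.png',ims[1])
print(observe()['clock'])
E
```

```text
pics
{'clock': np.float64(0.0), 'q': array([-1.071,  0.508, -0.238,  1.501,  0.126,  1.149, -0.155]), 'ee_pos': array([240.263, 576.45 , 244.431]), 'orientation': array([ 0.196,  0.981, -0.001, -0.   ]), 'contact_force': array([-0.294, -0.131,  0.315]), 'opening': np.float64(0.996)}
scene wheel_axis [(array([569.,  -3.,  47.]), 0.69)]
scene handle_mid [(array([598., -64.,  77.]), 0.49)]
scene lift_plate [(array([567.,  -9.,  -0.]), 0.77)]
scene handle [(array([603., -70.,  47.]), 0.62)]
scene cutter [(array([511., 147.,  11.]), 0.55)]
scene ply_stack [(array([ 692., -189.,   -2.]), 0.9)]
scene tape_measure [(array([702., 215.,  -0.]), 0.82)]
scene collet_wrench [(array([523., 305.,  -2.]), 0.68)]
scene push_block [(array([752.,  61.,  -2.]), 0.9), (array([604., -68.,  50.]), 0.17)]
side wheel_axis [(array([571.,  -4.,  44.]), 0.58)]
side handle_mid [(array([603., -66.,  79.]), 0.71)]
side lift_plate [(array([569.,  -4.,   0.]), 0.77), (array([700., 214.,  -0.]), 0.68)]
side handle [(array([606., -67.,  48.]), 0.66)]
side cutter [(array([513., 148.,  14.]), 0.64)]
side ply_stack [(array([ 686., -189.,   -0.]), 0.97), (array([600., -64.,  78.]), 0.3)]
side tape_measure [(array([701., 213.,  -0.]), 0.88), (array([ 691., -189.,   -0.]), 0.66)]
side collet_wrench [(array([522., 307.,  -4.]), 0.9)]
side push_block [(array([753.,  60.,   2.]), 0.86)]
1.0
```

View pics/a.png

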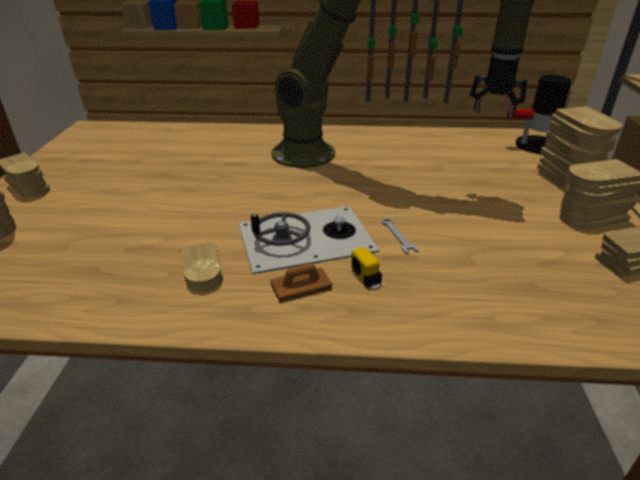

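View pics/b.png

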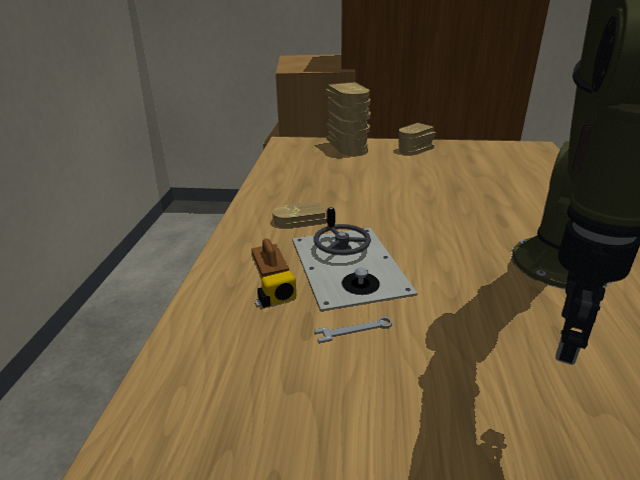

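move_arm([
  [[-0.03, -0.02, 0, 4, 0], [-0.06, -0.04, 0, 8, 0], [-0.09, -0.061, 0, 12, 0], [-0.12, -0.082, 0, 16, 0], [-0.15, -0.103, 0, 20, 0], [-0.18, -0.124, 0, 24, 0], [-0.21, -0.145, 0, 28, 0], [-0.24, -0.166, 0, 32, 0]],
])

```text
clock: 1.67
ee_pos: [398.8, 329.8, 245.6]
orientation: [0.46, 0.888, 0.0, 0.0]
contact_force: [0.0, -0.1, 0.1]
opening: 0.002
```

move_arm([
  [[-0.04, -0.002, 0, 4.4, 0], [-0.08, -0.004, 0, 8.8, 0], [-0.12, -0.006, 0, 13.2, 0], [-0.16, -0.008, 0, 17.6, 0], [-0.2, -0.009, 0, 22, 0], [-0.24, -0.011, 0, 26.4, 0], [-0.28, -0.013, 0, 31, 0], [-0.31, -0.015, 0, 35.4, 0]],
])

```text
clock: 2.33
ee_pos: [566.8, 66.3, 245.6]
orientation: [0.709, 0.705, 0.0, 0.001]
contact_force: [1.0, 0.1, -0.3]
opening: 0.001
```

move_arm([
  [[-0.033, 0.022, 0, 0, 0], [-0.066, 0.044, 0, 0, 0], [-0.095, 0.062, 0, 0, 0], [-0.104, 0.068, 0, 0, 0], [-0.104, 0.068, 0.03, 0, 0], [-0.104, 0.068, 0.06, 0, 0], [-0.104, 0.068, 0.085, 0, 0], [-0.104, 0.068, 0.1, 0, 0]],
])

```text
clock: 3.0
ee_pos: [631.9, -33.6, 142.3]
orientation: [0.707, 0.707, -0.001, -0.001]
contact_force: [0.3, 0.3, 0.3]
opening: 0.004
```

Run:
```python
from plant import *
import cv2,numpy as np
print(observe()['ee_pos'])
M=camera_model('wrist');p,d=read_camera('wrist');q,_=read_camera('side')
for t in('handle_mid','handle','wheel_axis'):
    print(t,[(np.round(x['xyz'],0),round(x['confidence'],2)) for x in spotter.landmark_of(t,'wrist')[:2]])
cv2.imwrite('pics/c.png',np.hstack([cv2.resize(p,(400,300)),cv2.resize(q[180:330,250:450],(400,300))]))
```

```text
[631.89611119 -33.57490848 142.33614547]
handle_mid [(array([602., -66.,  73.]), 0.57)]
handle [(array([605., -66.,  48.]), 0.72)]
wheel_axis [(array([572.,  -5.,  44.]), 0.89)]
```

View pics/c.png

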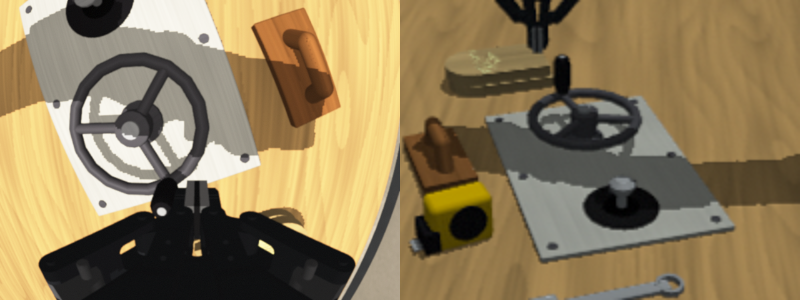

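Run:
```python
import numpy as np
c=np.array([570.5,-4]);a0=-26.5
P=lambda a:c+70*np.array([np.cos(np.radians(a)),np.sin(np.radians(a))])
print(P(a0))
for k in range(12):
    s=a0-30*k
    print(k,s,[[round((v:=P(s-3.75*(i+1))-P(s))[1]/1000,4)+0.,round(v[0]/1000,4)] for i in range(8)])
```

```text
[633.14540531 -35.23384692]
0 -26.5 [[np.float64(-0.004), np.float64(-0.0022)], [np.float64(-0.0079), np.float64(-0.0046)], [np.float64(-0.0116), np.float64(-0.0073)], [np.float64(-0.0151), np.float64(-0.0102)], [np.float64(-0.0185), np.float64(-0.0134)], [np.float64(-0.0216), np.float64(-0.0167)], [np.float64(-0.0245), np.float64(-0.0203)], [np.float64(-0.0271), np.float64(-0.024)]]
1 -56.5 [[np.float64(-0.0024), np.float64(-0.0039)], [np.float64(-0.0045), np.float64(-0.0079)], [np.float64(-0.0064), np.float64(-0.0121)], [np.float64(-0.008), np.float64(-0.0164)], [np.float64(-0.0093), np.float64(-0.0208)], [np.float64(-0.0103), np.float64(-0.0253)], [np.float64(-0.0111), np.float64(-0.0298)], [np.float64(-0.0115), np.float64(-0.0344)]]
2 -86.5 [[np.float64(-0.0001), np.float64(-0.0046)], [np.float64(0.0), np.float64(-0.0092)], [np.float64(0.0005), np.float64(-0.0137)], [np.float64(0.0013), np.float64(-0.0182)], [np.float64(0.0023), np.float64(-0.0227)], [np.float64(0.0037), np.float64(-0.0271)], [np.float64(0.0053), np.float64(-0.0313)], [np.float64(0.0072), np.float64(-0.0355)]]
3 
[... 2449 characters left out ...]
np.float64(-0.0039), np.float64(0.0024)], [np.float64(-0.0079), np.float64(0.0045)], [np.float64(-0.0121), np.float64(0.0064)], [np.float64(-0.0164), np.float64(0.008)], [np.float64(-0.0208), np.float64(0.0093)], [np.float64(-0.0253), np.float64(0.0103)], [np.float64(-0.0298), np.float64(0.0111)], [np.float64(-0.0344), np.float64(0.0115)]]
11 -356.5 [[np.float64(-0.0046), np.float64(0.0001)], [np.float64(-0.0092), np.float64(-0.0)], [np.float64(-0.0137), np.float64(-0.0005)], [np.float64(-0.0182), np.float64(-0.0013)], [np.float64(-0.0227), np.float64(-0.0023)], [np.float64(-0.0271), np.float64(-0.0037)], [np.float64(-0.0313), np.float64(-0.0053)], [np.float64(-0.0355), np.float64(-0.0072)]]
```

move_arm([
  [[-0.001, 0, 0.01, 0, 0], [-0.001, 0, 0.02, 0, 0], [-0.001, 0, 0.03, 0, 0], [-0.001, 0, 0.04, 0, 0], [-0.001, 0, 0.05, 0, 0], [-0.001, 0, 0.055, 0, 0], [-0.001, 0, 0.055, 0, 0], [-0.001, 0, 0.055, 0, 0]],
])

```text
clock: 3.92
ee_pos: [633.2, -35.1, 89.8]
orientation: [0.707, 0.707, -0.0, -0.0]
contact_force: [-0.9, -0.7, 1.0]
opening: 0.001
```

On target. First push step.

move_arm([
  [[-0.004, -0.002, 0, 0, 0], [-0.008, -0.005, 0, 0, 0], [-0.012, -0.007, 0, 0, 0], [-0.015, -0.01, 0, 0, 0], [-0.0185, -0.0135, 0, 0, 0], [-0.0215, -0.0165, 0, 0, 0], [-0.0245, -0.02, 0, 0, 0], [-0.027, -0.024, 0, 0, 0]],
])

```text
clock: 4.58
ee_pos: [609.8, -62.3, 90.7]
orientation: [0.707, 0.707, 0.001, 0.001]
contact_force: [3.0, 1.1, 1.7]
opening: -0.002
```

move_arm([
  [[-0.0025, -0.004, 0, 0, 0], [-0.0045, -0.008, 0, 0, 0], [-0.0065, -0.012, 0, 0, 0], [-0.008, -0.0165, 0, 0, 0], [-0.0095, -0.021, 0, 0, 0], [-0.0105, -0.0255, 0, 0, 0], [-0.011, -0.03, 0, 0, 0], [-0.0115, -0.0345, 0, 0, 0]],
])

```text
clock: 5.25
ee_pos: [574.4, -73.7, 90.4]
orientation: [0.707, 0.707, 0.0, 0.0]
contact_force: [3.8, 1.3, 2.9]
opening: -0.002
```

```bash
cat > chk.py <<'E'
from plant import *
import numpy as np
def chk(cams=('scene','side')):
    s=observe();e=s['ee_pos'];c=np.array([570.5,-4])
    A=lambda p:round(float(np.degrees(np.arctan2(p[1]-c[1],p[0]-c[0]))),1)
    print('tcp',np.round(e,1),A(e),'F',np.round(s['contact_force'],1),'clock',s['clock'])
    for k in cams:
        read_camera(k)
        for t in('handle_mid','handle'):
            for x in spotter.landmark_of(t,k)[:1]: print(k,t,np.round(x['xyz'],0),round(x['confidence'],2),A(x['xyz']),'r',round(float(np.hypot(*(x['xyz'][:2]-c)))))
E
python3 -c "from chk import*;chk()"
```

```text
tcp [574.4 -73.7  90.4] -86.8 F [3.8 1.3 2.9] clock 5.25
scene handle_mid [544. -71.  77.] 0.59 -111.2 r 72
scene handle [551. -75.  48.] 0.48 -105.2 r 74
side handle_mid [549. -74.  82.] 0.46 -107.1 r 73
side handle [551. -72.  47.] 0.57 -105.6 r 71
```

move_arm([
  [[0, -0.0045, 0, 0, 0], [0, -0.009, 0, 0, 0], [0.0005, -0.0135, 0, 0, 0], [0.0015, -0.018, 0, 0, 0], [0.0025, -0.0225, 0, 0, 0], [0.0035, -0.027, 0, 0, 0], [0.0055, -0.0315, 0, 0, 0], [0.007, -0.0355, 0, 0, 0]],
])

```text
clock: 6.22
ee_pos: [538.6, -66.8, 90.4]
orientation: [0.707, 0.707, -0.0, 0.0]
contact_force: [4.0, -1.6, -2.0]
opening: -0.001
```

move_arm([
  [[0.002, -0.004, 0, 0, 0], [0.0045, -0.008, 0, 0, 0], [0.0075, -0.0115, 0, 0, 0], [0.01, -0.015, 0, 0, 0], [0.0135, -0.0185, 0, 0, 0], [0.0165, -0.0215, 0, 0, 0], [0.0205, -0.0245, 0, 0, 0], [0.024, -0.027, 0, 0, 0]],
])

```text
clock: 6.88
ee_pos: [512.3, -42.1, 90.4]
orientation: [0.707, 0.707, 0.0, 0.0]
contact_force: [3.7, -3.2, -2.9]
opening: 0.001
```

move_arm([
  [[0.004, -0.0025, 0, 0, 0], [0.008, -0.0045, 0, 0, 0], [0.012, -0.0065, 0, 0, 0], [0.0165, -0.008, 0, 0, 0], [0.021, -0.0095, 0, 0, 0], [0.0255, -0.0105, 0, 0, 0], [0.03, -0.011, 0, 0, 0], [0.0345, -0.0115, 0, 0, 0]],
])

```text
clock: 7.55
ee_pos: [500.5, -7.6, 90.2]
orientation: [0.707, 0.707, -0.0, -0.0]
contact_force: [0.8, -4.6, -0.9]
opening: -0.0
```

```bash
python3 -c "from chk import*;chk()"
```

```text
tcp [500.5  -7.6  90.2] -177.0 F [ 0.8 -4.6 -0.9] clock 7.55
scene handle_mid [498.  15.  75.] 0.68 165.2 r 75
scene handle [500.  17.  48.] 0.53 163.6 r 74
side handle_mid [502.  16.  78.] 0.58 163.6 r 71
side handle [505.  14.  48.] 0.6 164.2 r 68
```

move_arm([
  [[0.0045, 0, 0, 0, 0], [0.009, 0, 0, 0, 0], [0.0135, 0.0005, 0, 0, 0], [0.018, 0.0015, 0, 0, 0], [0.0225, 0.0025, 0, 0, 0], [0.027, 0.0035, 0, 0, 0], [0.0315, 0.0055, 0, 0, 0], [0.0355, 0.007, 0, 0, 0]],
])

```text
clock: 8.52
ee_pos: [507.4, 28.3, 90.2]
orientation: [0.707, 0.707, -0.0, -0.001]
contact_force: [-2.1, -3.3, 0.9]
opening: -0.002
```

move_arm([
  [[0.004, 0.002, 0, 0, 0], [0.008, 0.0045, 0, 0, 0], [0.0115, 0.0075, 0, 0, 0], [0.015, 0.01, 0, 0, 0], [0.0185, 0.0135, 0, 0, 0], [0.0215, 0.0165, 0, 0, 0], [0.0245, 0.0205, 0, 0, 0], [0.027, 0.024, 0, 0, 0]],
])

```text
clock: 9.18
ee_pos: [531.7, 55.4, 90.1]
orientation: [0.707, 0.707, -0.0, -0.001]
contact_force: [-3.4, -1.0, 2.1]
opening: -0.003
```

move_arm([
  [[0.0025, 0.004, 0, 0, 0], [0.0045, 0.008, 0, 0, 0], [0.0065, 0.012, 0, 0, 0], [0.008, 0.0165, 0, 0, 0], [0.0095, 0.021, 0, 0, 0], [0.0105, 0.0255, 0, 0, 0], [0.011, 0.03, 0, 0, 0], [0.0115, 0.0345, 0, 0, 0]],
])

```text
clock: 9.85
ee_pos: [566.6, 65.9, 90.1]
orientation: [0.707, 0.707, -0.0, -0.0]
contact_force: [-4.4, -0.0, -1.1]
opening: 0.001
```

```bash
python3 -c "from chk import*;chk()"
```

```text
tcp [566.6  65.9  90.1] 93.2 F [-4.4 -0.  -1.1] clock 9.85
scene handle_mid [594.  57.  49.] 0.56 68.6 r 66
scene handle [567.  -5.   3.] 0.69 -166.4 r 3
side handle_mid [593.  60.  78.] 0.61 70.3 r 68
```

move_arm([
  [[0, 0.0045, 0, 0, 0], [0, 0.009, 0, 0, 0], [-0.0005, 0.0135, 0, 0, 0], [-0.0015, 0.018, 0, 0, 0], [-0.0025, 0.0225, 0, 0, 0], [-0.0035, 0.027, 0, 0, 0], [-0.0055, 0.0315, 0, 0, 0], [-0.007, 0.0355, 0, 0, 0]],
])

```text
clock: 10.82
ee_pos: [602.9, 59.3, 90.4]
orientation: [0.707, 0.707, 0.001, 0.0]
contact_force: [-1.7, 4.3, 1.6]
opening: 0.004
```

move_arm([
  [[-0.002, 0.004, 0, 0, 0], [-0.0045, 0.008, 0, 0, 0], [-0.0075, 0.0115, 0, 0, 0], [-0.01, 0.015, 0, 0, 0], [-0.0135, 0.0185, 0, 0, 0], [-0.0165, 0.0215, 0, 0, 0], [-0.0205, 0.0245, 0, 0, 0], [-0.024, 0.027, 0, 0, 0]],
])

```text
clock: 11.48
ee_pos: [629.5, 34.6, 90.3]
orientation: [0.707, 0.707, 0.0, 0.0]
contact_force: [-0.3, 3.1, 1.8]
opening: -0.001
```

move_arm([
  [[-0.004, 0.0025, 0, 0, 0], [-0.008, 0.0045, 0, 0, 0], [-0.012, 0.0065, 0, 0, 0], [-0.0165, 0.008, 0, 0, 0], [-0.021, 0.0095, 0, 0, 0], [-0.0255, 0.0105, 0, 0, 0], [-0.03, 0.011, 0, 0, 0], [-0.0345, 0.0115, 0, 0, 0]],
])

```text
clock: 12.15
ee_pos: [640.2, -0.0, 90.3]
orientation: [0.707, 0.707, -0.0, -0.0]
contact_force: [0.1, 4.2, 1.2]
opening: -0.002
```

```bash
python3 -c "from chk import*;chk()"
```

```text
tcp [640.2  -0.   90.3] 3.2 F [0.1 4.2 1.2] clock 12.15
scene handle_mid [631. -24.  75.] 0.58 -18.1 r 63
scene handle [637. -23.  50.] 0.5 -16.2 r 69
side handle_mid [634. -26.  78.] 0.48 -18.8 r 67
side handle [639. -26.  48.] 0.48 -17.9 r 72
```

move_arm([
  [[-0.0045, 0, 0, 0, 0], [-0.009, 0, 0, 0, 0], [-0.0135, -0.0005, 0, 0, 0], [-0.018, -0.0015, 0, 0, 0], [-0.0225, -0.0025, 0, 0, 0], [-0.027, -0.0035, 0, 0, 0], [-0.0315, -0.0055, 0, 0, 0], [-0.0355, -0.007, 0, 0, 0]],
])

```text
clock: 13.12
ee_pos: [633.1, -35.8, 90.3]
orientation: [0.707, 0.707, -0.0, 0.0]
contact_force: [0.4, 4.2, 0.3]
opening: -0.002
```

move_arm([
  [[-0.002, -0.001, 0, 0, 0], [-0.004, -0.002, 0, 0, 0], [-0.006, -0.0035, 0, 0, 0], [-0.008, -0.0045, 0, 0, 0], [-0.0095, -0.0055, 0, 0, 0], [-0.0115, -0.007, 0, 0, 0], [-0.0125, -0.008, 0, 0, 0], [-0.0125, -0.008, 0, 0, 0]],
])

```text
clock: 13.78
ee_pos: [625.2, -48.3, 90.4]
orientation: [0.707, 0.707, -0.0, 0.0]
contact_force: [1.9, 2.4, -0.2]
opening: -0.001
```

```bash
python3 -c "from chk import*;chk()"
```

```text
tcp [625.2 -48.3  90.4] -39.0 F [ 1.9  2.4 -0.2] clock 13.7833
scene handle_mid [599. -63.  74.] 0.57 -64.0 r 65
scene handle [606. -66.  50.] 0.61 -60.2 r 71
side handle_mid [605. -65.  78.] 0.47 -60.3 r 70
side handle [607. -67.  51.] 0.5 -60.1 r 73
```

move_arm([
  [[-0.001, -0.001, 0, 0, 0], [-0.0015, -0.0015, 0, 0, 0], [-0.0015, -0.0015, 0, 0, 0], [0.002, 0.002, 0, 0, 0], [0.008, 0.007, 0, 0, 0], [0.016, 0.014, 0, 0, 0], [0.02, 0.018, 0, 0, 0], [0.02, 0.018, -0.01, 0, 0]],
])

```text
clock: 14.75
ee_pos: [643.2, -25.2, 98.5]
orientation: [0.706, 0.708, -0.001, -0.001]
contact_force: [-0.6, 0.3, 0.4]
opening: -0.003
```

move_arm([
  [[0, 0, -0.03, 0, 0], [0, 0, -0.06, 0, 0], [0, 0, -0.09, 0, 0], [0, 0, -0.12, 0, 0], [0, 0, -0.15, 0, 0], [0, 0, -0.17, 0, 0], [0, 0, -0.17, 0, 0], [0, 0, -0.17, 0, 0]],
])

```text
clock: 15.42
ee_pos: [643.7, -27.9, 272.3]
orientation: [0.707, 0.707, 0.001, 0.001]
contact_force: [0.6, -0.6, -0.8]
opening: 0.005
```

Run:
```python
from chk import*
import cv2
chk()
p,_=read_camera('side');a=cv2.imread('pics/b.png')
f=lambda im:cv2.resize(im[180:330,250:450],(400,300))
cv2.imwrite('pics/d.png',np.hstack([f(a),f(p)]))
q,_=read_camera('scene')
for c in('side','scene'):
  for t in('ply_stack','tape_measure','collet_wrench','push_block'):
    print(c,t,[np.round(x['xyz'],0) for x in spotter.landmark_of(t,c)[:1]])
```

```text
tcp [643.7 -27.9 272.3] -18.1 F [ 0.6 -0.6 -0.8] clock 15.4167
scene handle_mid [598. -63.  75.] 0.68 -64.5 r 65
scene handle [604. -68.  49.] 0.47 -62.6 r 72
side handle_mid [600. -63.  79.] 0.68 -63.1 r 66
side handle [607. -65.  46.] 0.51 -59.3 r 71
side ply_stack [array([ 689., -189.,   -1.])]
side tape_measure [array([704., 213.,  -1.])]
side collet_wrench [array([522., 307.,  -2.])]
side push_block [array([753.,  63.,   2.])]
scene ply_stack [array([ 691., -191.,   -3.])]
scene tape_measure [array([699., 216.,   1.])]
scene collet_wrench [array([522., 305.,  -1.])]
scene push_block [array([751.,  61.,   1.])]
```

View pics/d.png

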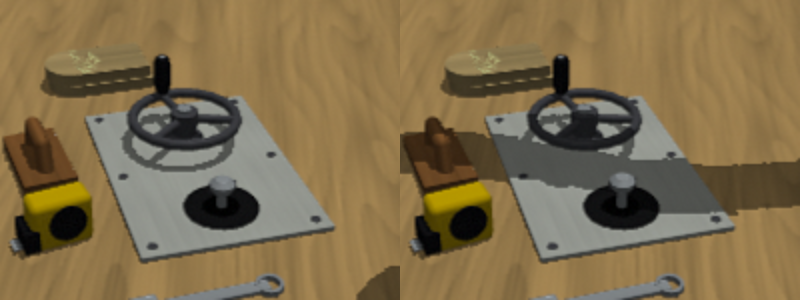

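The before and after side views match: the handle is at (162,75) and then (161,75), the cutter stands slightly higher, and the loose things are unmoved.

```bash
python3 -c "
from plant import *
bot.sign_off();print(observe()['clock'])"
```

```text
the job is handed in; nothing more can be done
the job is handed in; nothing more can be done
```

I pushed the handle clockwise through one full turn with the shut fingertips, backed off, lifted to about 270 mm and handed the job in. The arm clock stood at about 15 s of the 54 s allowed. No verdict was reported.

- **Handle:** its final estimates average about -62.4° around the wheel, against about -63° at the start. Each camera estimate agrees with its own first reading to within 6 mm. In the side view the handle sits within about one pixel of where it began.
- **Half turn:** I did not measure exactly there. The handle was followed through it, with about 4 N on the wrist in the readings on either side.
- **Forces:** the wrist sensor read about 3–5.5 N at the end of each push step and near zero after backing off. Peaks within a step were not recorded.
- **Cutter:** the fingertips stayed about 75 mm above the bench, clear of the cutter. It looks slightly higher in the side view, but I did not measure the 4 mm rise.
- **Loose things:** all four read within about 5 mm of their first positions, which is about the spotter's own error.

The individual handle angles scattered by about 5° (-59° to -64.5°), within the 12° tolerance. Nothing else disagreed.

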